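# Dock the oven-cleaner bottle and open its safety cap

## Task

Set the oven-cleaner bottle fully home on the two pegs of the dosing stand, upright with its cap still on, so that the bottle cannot turn. Then open its safety cap: press it down against the spring, keep it pressed while twisting it anticlockwise until it is free, and lift it off. Finish while still holding the cap in the gripper, level and still, straight above the open bottle with about 8 cm of air between them; the bottle stays seated, never tipped over, and the other things on the bench are left where they are.

Things in the scene. Friction and masses are not known exactly. Their poses are not given: they have to be found in the camera images.
- bottle_mid (a point): Loose white plastic cleaner bottle, oblong body 90 mm (its x) by 62 mm (y), 128 mm tall, 0.3 to 0.6 kg, standing on the bench; a 28 mm neck rises from its flat top. This point is on its axis, 72 mm above its underside. z up. In the flat underside are two round sockets, 14 mm wide and 16 mm deep, on its x axis 26 mm either side of the middle.
- bottle: The same bottle, origin at the centre of its underside, axes as at bottle_mid. The locked cap carries the bottle's whole weight, so the bottle may be lifted and carried by the cap.
- bottle_mouth (a point): Centre of the bottle's mouth: top of its neck, 157 mm above its underside, hidden in the cap at first. A sprung rubber plug, 16 mm wide, stands up to 8 mm out of it and pushes the cap up. Axes as the bottle's.
- cap_mid (a point): Centre (half-way up) of the round, ribbed grey push-and-turn cap, 48 mm in diameter, 30 mm tall, 40 g; grip it anywhere round its side. While locked this point is 153 mm above the bottle's underside, the cap's top 168 mm above it, and its lower edge 10 mm above the top of the bottle's body (4 mm when pressed fully).
- cap: The same cap, origin at its lower edge, z up. To open: press it down 4.5 to 6 mm (spring: 5 N at first, 1 N more per mm; hard stop at 6 mm, so 12 to 20 N holds it down); pressed, turn it anticlockwise seen from above 0.95 to 1.35 rad relative to the bottle (hard stop at 1.45; clockwise is blocked); then it lifts straight off. The pegs then hold the bottle, with 0.08 rad of play.
- dock_seat (a point): Centre of the flat top of the dosing stand, where the middle of the bottle's underside comes to sit. A fixed black plate 130 mm (its x) by 100 mm (y), top 20 mm above the bench, with two upright steel pegs, 10 mm thick, 14 mm tall, the upper 5 mm tapered, on its x axis 26 mm either side of this point. z up. The bottle fits turned by half a turn too.
- cup: Bystander: steel cup, 80 mm in diameter and 75 mm tall, origin at its underside. Leave alone.
- tin: Bystander: dark steel loaf tin, 110 by 220 by 60 mm tall, origin at its underside. Leave alone.
- scraper: Bystander: dough scraper lying flat, 110 by 150 mm, 22 mm tall. Leave alone.
- shaker: Bystander: aluminium flour shaker, 60 mm in diameter and 85 mm tall, origin at its underside. Leave alone.
Things that resemble listed ones, but are neither listed nor needed, are in the scene too. What is shaped like the cap but turquoise is not meant.

How it is judged:
On the way, in this order (a step that is already met when the one before it is completed fails the run):
1. the bottle sits fully home on the pegs of the stand, upright, with the cap still on (z of bottle_mid in the frame of dock_seat between 0.066 and 0.076 m and horizontal distance between bottle_mid and dock_seat below 0.006 m and angle between bottle_mid's own z axis and vertical below 0.06 rad and angle between the x axis of bottle_mid and the x axis of dock_seat, either way round below 0.15 rad and z of cap_mid in the frame of bottle_mouth below -0.001 m), for 0.2 s.
2. the cap, on the seated bottle, is pressed down and twisted out of its catch (z of bottle_mid in the frame of dock_seat between 0.066 and 0.076 m and horizontal distance between bottle_mid and dock_seat below 0.006 m and angle between bottle_mid's own z axis and vertical below 0.06 rad and angle between the x axis of bottle_mid and the x axis of dock_seat, either way round below 0.15 rad and z of cap_mid in the frame of bottle_mouth below -0.0065 m and angle between the x axis of cap and the x axis of bottle, either way round above 0.4 rad), for 0.04 s.
At the end, for the whole second after the job is handed in: The bottle sits on the stand within 6 mm, its underside within 4 mm of the plate, lined up with the pegs and upright; the cap is held by the fingers alone, still, level within 0.3 rad, with 40 to 150 mm of air between its lower edge and the mouth, and its centre within 35 mm of the bottle's axis (z of bottle_mid in the frame of dock_seat between 0.066 and 0.076 m and horizontal distance between bottle_mid and dock_seat below 0.006 m and angle between bottle_mid's own z axis and vertical below 0.06 rad and angle between the x axis of bottle_mid and the x axis of dock_seat, either way round below 0.15 rad and z of cap_mid in the frame of bottle_mouth between 0.055 and 0.165 m and horizontal distance between cap_mid and bottle_mouth below 0.035 m and angle between cap_mid's own z axis and vertical below 0.3 rad and linear speed of cap below 0.03 m/s and contact force between the fingers and cap above 0.5 N and contact force between cap and bottle below 0.1 N and linear speed of bottle below 0.02 m/s); the arm keeps its last pose, push and grip.
It fails at once if a bystander is moved by more than 30 mm (distance of any of cup, tin, scraper, shaker from where it was at the start of the episode above 0.03 m).
It fails at once if the bottle is tipped over (angle between bottle_mid's own z axis and vertical above 0.6 rad).
It also fails if it takes over 51 s, if anything falls off the work surface, if the arm or the gripper's body presses on something with over 40 N, if the wrist force passes 120 N, or if a joint passes its speed limit or range.

## Robot

A 6-joint arm with a two-finger parallel gripper is mounted at the origin on the work surface. World frame = base frame: x ahead of the robot, y to its left, z up, the work surface at z = 0. Lengths are in m, angles in rad, forces in N, time in s.
With the tool pointing down it reaches from about 0.35 to 0.975 m from the base axis. Payload 4.9 kg.
Tool frame: the origin (TCP) lies at the very end of the fingers, on their centre line; the grasp point (between the pads) lies 19 mm behind it; z points along the fingers, x is the direction in which the jaws open and shut, and the axes are right-handed (so a half turn about z gives the same grasp; the last joint's range is limited). The gripper opens to 85 mm and grips with 20 to 120 N. Pads are 22 mm wide; open, the fingers measure 114 mm over their backs; the gripper's body (76 mm by 85 mm) begins 54 mm behind the grasp point. The pads swing forward as they close: fully open they stand 13 mm farther back than shut.
Start: joints at [1.158, 0.053, 1.613, -0, 1.476, -0.119], TCP at [0.181, 0.598, 0.231] pointing down, gripper open.
Joint ranges: [-3.01, 3.01], [-1.01, 2.22], [0.06, 2.58], [-1.02, 4.17], [0.09, 2.62], [-3.14, 3.14]. Speed limits (rad/s): [2.57, 2.57, 3.14, 3.14, 3.14, 3.14].

## Interface

Orientations are given as a unit quaternion [w, x, y, z].
In Python, from plant import * gives the robot as it stands.
- The arm moves only by the shell command python3 -m inch 'ROWS'. ROWS is text: rows parted by semicolons, each of 7 numbers parted by spaces: the shift along the tool's x, y, z in m, then the turn, a rotation vector about the tool's x, y, z in rad, then the closure, from 0 (fully open) to 1 (shut). A call has 1 to 10 rows; each row shifts and turns the commanded pose from where the row before left it, along the tool's axes as they then stand; what a row does not reach is not made up. A row lasts 1/12 s, in which the tool goes at most 41.7 mm and 7.16 degrees, less where a joint would pass 70% of its speed; a pose out of reach is approached as far as the arm can. A call with a gripper value outside its range is refused whole. The fingers move at their own pace and stop on an object; the grip force is fixed at half the most. Time passes only in rows, so rows that do not move let the fingers close. It gives the time, the measured TCP pose, the force and the opening at its end, in the units of the state.
- state(): the state, without advancing time (a new reading comes with each control period).
- grab_frame(name): name is "scene" or "side" or "wrist"; returns the picture (400x640x3 uint8, blue, green, red); there is no depth.
- camera_info(name): a dict with "vertical_fov" (degrees; the focal length in pixels is half the picture's height over the tangent of half this angle, whatever the lens; pixels are square), "cx", "cy" (the principal point, pixels), "origin" and "rotation" of the camera in the world. Camera axes: x right, y down, z forward; pixel columns grow to the right and rows downward; lengths in m; the calibration is good to about 2 mm. A picture is of the moment at which its call begins: read the wrist's pose just before it. camera_info takes no time and is no camera call; for the wrist camera it gives the pose at the moment of the call.
- job_done(): hands the job in, once; it reports no verdict.
The state is a dict: "time": time; "joint_pos": joint angles; "joint_vel": joint speeds; "joint_efforts": joint torques, N m; "tool_pos": TCP position; "tool_rot": TCP orientation; "contact_force": force on the tool from outside, world axes, zero at the start; "ft_torque": the same for the moment, N m; "gripper_width": opening from 0.0 (shut) to 1.0 (fully open).
Only numpy, scipy, OpenCV 4.12 (cv2) and the standard library are available. Lean on these libraries where they do the work, as an engineer would, in place of code of your own. Each camera call takes 0.05 s, during which the arm holds its last target.

## Working session

There is one attempt and no reset: what is moved stays moved. The work goes in short steps, Python scripts to look and compute and a shell command to move; the robot and the scene stay as the last step left them, time stands still between calls to the robot, and variables do not carry over. Pictures are saved under pics/ and viewed, and the job is handed in when it is done.

```bash
ls; mkdir -p pics
python3 - <<'E'
from plant import *
import cv2,numpy as np
print(state())
for n in ("scene","side","wrist"):
    print(n,camera_info(n))
    cv2.imwrite(f"pics/{n}0.png",grab_frame(n))
E
```

```text
pics
{'time': 0.0, 'joint_pos': array([ 1.15803040e+00,  5.33784664e-02,  1.61429245e+00, -2.09366888e-05,
        1.47598983e+00, -1.19014709e-01]), 'joint_vel': array([ 0.0015761 ,  0.0006114 , -0.00154613, -0.00180794,  0.00115369,
       -0.00160879]), 'joint_efforts': array([-2.19288131e-04, -3.93687952e+01, -3.70175958e+01, -1.76874814e-04,
        7.07073210e-03, -1.74704394e-05]), 'tool_pos': array([0.18072886, 0.59765119, 0.23005054]), 'tool_rot': array([ 5.22399757e-04,  8.02976180e-01,  5.96010222e-01, -8.92442872e-04]), 'contact_force': array([-0.81745982, -0.23533278,  0.66563386]), 'ft_torque': array([ 0.04717657,  0.00521727, -0.00210902]), 'gripper_width': 0.9991660818479983}
scene {'vertical_fov': 51.116817754630546, 'cx': 325.4037970490741, 'cy': 197.65070264210325, 'origin': array([ 1.22961351, -0.25265782,  1.17912058]), 'rotation': array([-0.23475413,  0.80080293,  0.52600449, -0.16408669])}
side {'vertical_fov': 42.89629566110418, 'cx': 324.20642757117633, 'cy': 198.45197222766157, 'origin': array([1.27561893, 0.91082446, 0.92910528]), 'rotation': array([-0.13569631,  0.28539416,  0.84397463, -0.43340916])}
wrist {'vertical_fov': 67.11413523090893, 'cx': 323.7746383855741, 'cy': 197.45413295160532, 'origin': array([0.11550635, 0.61734895, 0.37230017]), 'rotation': array([0.10893727, 0.79560044, 0.59062651, 0.07945398])}
```

View pics/scene0.png

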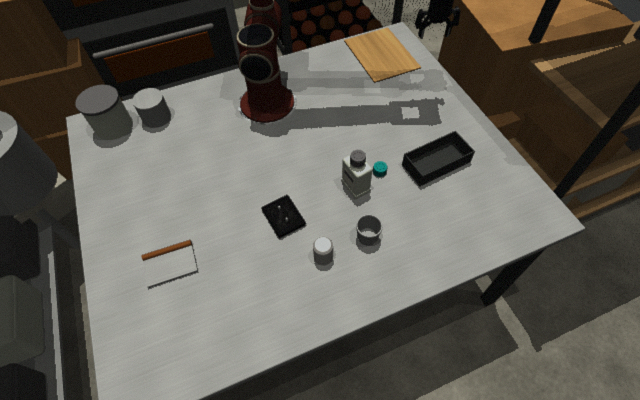

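View pics/side0.png

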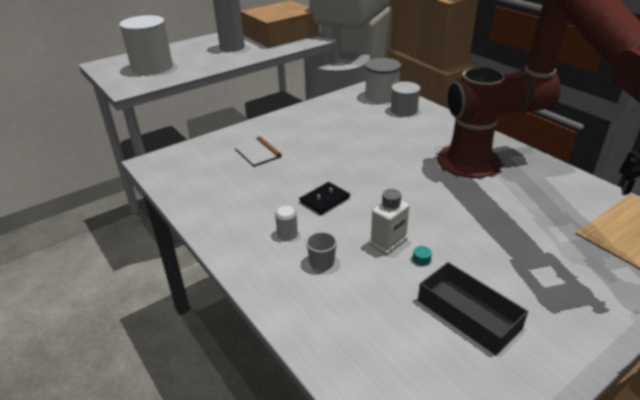

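View pics/wrist0.png

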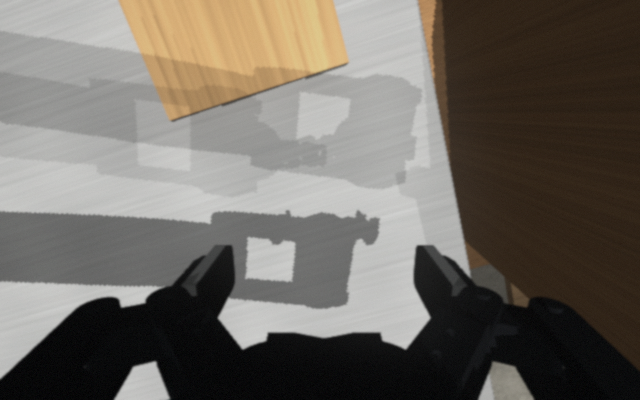

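The bottle with the grey cap is at scene (357,172) and side (390,222). The turquoise lookalike cap is at scene (380,168) and side (422,256). The black stand is at scene (283,216) and side (325,198). Next I'll view enlarged crops to confirm.

```bash
cat > h.py <<'E'
import numpy as np,cv2
from scipy.spatial.transform import Rotation as R
def rot(q): return R.from_quat(np.asarray(q),scalar_first=True)
def ray(ci,uv,shape=(400,640)):
    f=shape[0]/2/np.tan(np.radians(ci["vertical_fov"])/2)
    d=np.array([(uv[0]-ci["cx"])/f,(uv[1]-ci["cy"])/f,1.0])
    d=rot(ci["rotation"]).apply(d); return np.array(ci["origin"]),d/np.linalg.norm(d)
def plane(ci,uv,z):
    o,d=ray(ci,uv); return o+d*(z-o[2])/d[2]
def proj(ci,p):
    f=200/np.tan(np.radians(ci["vertical_fov"])/2)
    c=rot(ci["rotation"]).inv().apply(np.asarray(p)-ci["origin"])
    return np.stack([c[...,0]/c[...,2]*f+ci["cx"],c[...,1]/c[...,2]*f+ci["cy"]],-1)
def tri(c1,u1,c2,u2):
    o1,d1=ray(c1,u1);o2,d2=ray(c2,u2)
    s=np.linalg.lstsq(np.stack([d1,-d2],1),o2-o1,rcond=None)[0]
    a=o1+d1*s[0];b=o2+d2*s[1]; return (a+b)/2,np.linalg.norm(a-b)
E
python3 - <<'E'
from plant import *
from h import *
cs,cd=camera_info("scene"),camera_info("side")
for n,u,v in (("capc",(358,157),(392,199)),("dock",(283,216),(325,198)),("tin",(438,157),(472,306)),("cup top",(369,223),(322,242)),("shaker",(323,243),(286,214)),("turq",(380,168),(422,255))):
    print(n,tri(cs,u,cd,v))
a=cv2.imread("pics/scene0.png")[130:260,230:400]; b=cv2.imread("pics/side0.png")[170:280,260:450]
cv2.imwrite("pics/crop_s.png",cv2.resize(a,None,fx=4.5,fy=4.5,interpolation=cv2.INTER_CUBIC))
cv2.imwrite("pics/crop_d.png",cv2.resize(b,None,fx=4,fy=4,interpolation=cv2.INTER_CUBIC))
E
```

```text
capc (array([0.50326911, 0.15154389, 0.14801493]), np.float64(0.003022129882102827))
dock (array([ 0.5211192 , -0.12171558,  0.00182603]), np.float64(0.0013619284493317173))
tin (array([0.52708375, 0.45738734, 0.02401834]), np.float64(0.0004078014860149865))
cup top (array([0.69414392, 0.10192206, 0.06944839]), np.float64(0.0051037873002686045))
shaker (array([ 0.70207002, -0.05325862,  0.07055258]), np.float64(0.006656976771514961))
turq (array([0.48137939, 0.25417482, 0.01252074]), np.float64(0.0005611984412831434))
```

View pics/crop_s.png

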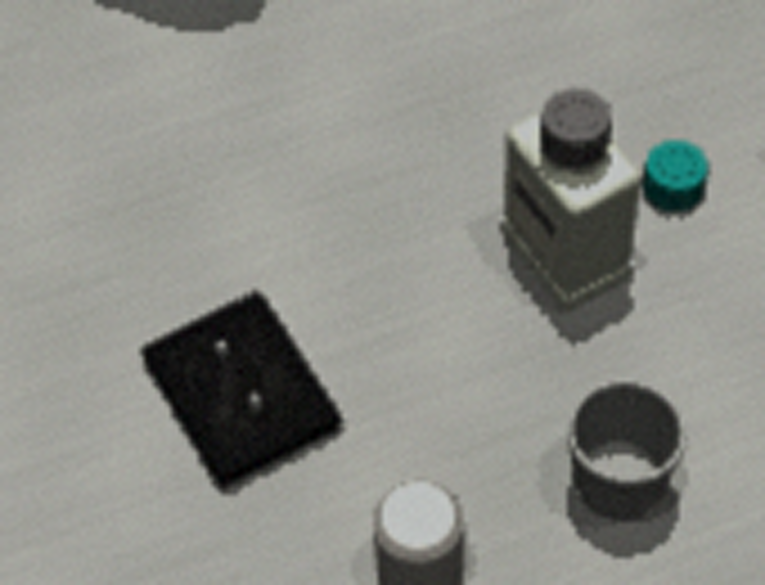

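View pics/crop_d.png

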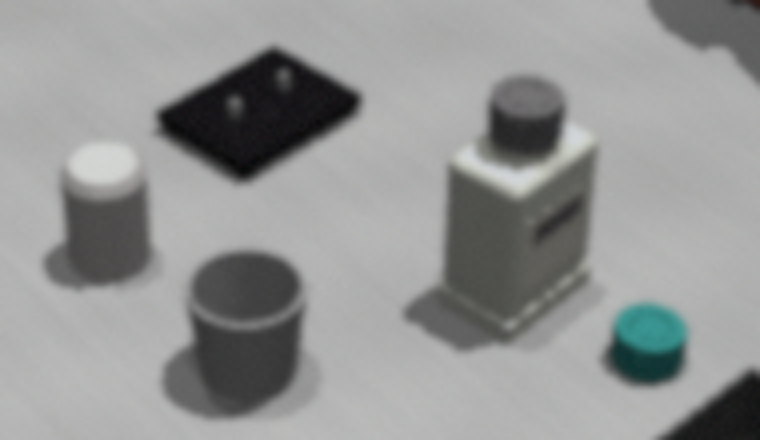

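The crops show the grey cap standing on the white bottle, which fits the description. The turquoise cap lies loose on the bench. The stand has its two pegs at scene (279,207) and (286,218). Now for the positions and orientations.

Run:
```python
from plant import *
from h import *
cs,cd=camera_info("scene"),camera_info("side")
S=lambda x,y:(230+(x-1.75)/4.5,130+(y-1.75)/4.5)
D=lambda x,y:(260+(x-1.5)/4,170+(y-1.5)/4)
print("bottle top corners scene L,N,R")
c=[plane(cs,S(*p),0.128)[:2] for p in((508,132),(572,210),(638,174))]
print(c,[(np.linalg.norm(c[i+1]-c[i]),np.degrees(np.arctan2(*(c[i+1]-c[i])[::-1]))) for i in(0,1)],"mid",(c[0]+c[2])/2)
c=[plane(cd,D(*p),0.128)[:2] for p in((447,160),(517,193),(597,142))]
print(c,[(np.linalg.norm(c[i+1]-c[i]),np.degrees(np.arctan2(*(c[i+1]-c[i])[::-1]))) for i in(0,1)],"mid",(c[0]+c[2])/2)
print("cap", plane(cs,S(577,110),.168),plane(cd,D(527,97),.168))
print("pegs tops")
a=[plane(cs,S(*p),.033)[:2] for p in((221,343),(254,396))]
b=[plane(cd,D(*p),.033)[:2] for p in((284,71),(235,99))]
for q in(a,b): d=q[1]-q[0];print(q,np.linalg.norm(d),np.degrees(np.arctan2(d[1],d[0])),(q[0]+q[1])/2)
print("tri",tri(cs,S(221,345),cd,D(284,73)),tri(cs,S(254,398),cd,D(235,102)))
```

```text
bottle top corners scene L,N,R
[array([0.47445292, 0.11129592]), array([0.55474543, 0.12333461]), array([0.54521246, 0.17888961])] [(np.float64(0.08119000752205459), np.float64(8.527142640758813)), (np.float64(0.056366978754635054), np.float64(99.73684832864063))] mid [0.50983269 0.14509277]
[array([0.55944959, 0.13411376]), array([0.54741383, 0.18755266]), array([0.46969061, 0.18001951])] [(np.float64(0.05477751197544188), np.float64(102.69262977799315)), (np.float64(0.0780874314618998), np.float64(-174.46402717392533))] mid [0.5145701  0.15706663]
cap [0.50482804 0.14886516 0.168     ] [0.51103334 0.15421809 0.168     ]
pegs tops
[array([ 0.49894638, -0.12494828]), array([ 0.55017791, -0.11842752])] 0.0516448418290001 7.2536109448034685 [ 0.52456215 -0.1216879 ]
[array([ 0.49844847, -0.12122284]), array([ 0.55017965, -0.11470249])] 0.052140485045183864 7.183853097773969 [ 0.52431406 -0.11796266]
tri (array([ 0.49641848, -0.12479578,  0.0277445 ]), np.float64(0.0013508832612902852)) (array([ 0.54795332, -0.11825606,  0.02704428]), np.float64(0.0004253501444757202))
```

```bash
cat >> h.py <<'E'
def delta(st,pos,yaw):
    r=rot(st["tool_rot"]); d=r.inv().apply(np.asarray(pos)-st["tool_pos"])
    x=r.apply([1,0,0]); y0=np.arctan2(x[1],x[0])
    z=r.apply([0,0,1])
    print("t",round(st["time"],2),"tcp",st["tool_pos"].round(4),"yaw",round(y0,4),"zaxis",z.round(4),"j",st["joint_pos"].round(3),"F",st["contact_force"].round(2),"T",st["ft_torque"].round(2),"w",round(st["gripper_width"],3))
    rt=R.from_euler("z",yaw)*R.from_euler("x",np.pi)
    print(" shift in current tool axes",d.round(4)," rotvec (after)",(r.inv()*rt).as_rotvec().round(4))
    return rt
def wristcam(st,ci,pos,rt):
    r=rot(st["tool_rot"]); o=r.inv().apply(np.array(ci["origin"])-st["tool_pos"]); q=r.inv()*rot(ci["rotation"])
    c=dict(ci); c["origin"]=np.asarray(pos)+rt.apply(o); c["rotation"]=(rt*q).as_quat(scalar_first=True); return c,o,q.apply([0,0,1])
E
python3 - <<'E'
from plant import *
from h import *
s=state();ci=camera_info("wrist")
for pos in ((.508,.151,.26),(.508,.121,.28)):
    rt=delta(s,pos,.13)
    c,o,zx=wristcam(s,ci,pos,rt); print(o,zx,proj(c,np.array([[.508,.151,.168],[.508,.151,.128],[.463,.151,.128],[.553,.151,.128]])))
E
```

```text
t 0.15 tcp [0.1808 0.5978 0.2303] yaw 1.277 zaxis [-7.0e-04 -1.5e-03 -1.0e+00] j [ 1.158  0.053  1.614  0.     1.476 -0.119] F [-0.45 -0.03 -0.87] T [-0.   -0.04  0.03] w 1.0
 shift in current tool axes [-0.3329  0.4426 -0.0292]  rotvec (after) [8.000e-04 1.600e-03 1.147e+00]
[-0.00033928 -0.06818406 -0.14212306] [-3.67470662e-04  2.67419774e-01  9.63580059e-01] [[324.30509062 201.27720249]
 [324.24749633 189.33347814]
 [276.34251546 183.25505135]
 [371.63157499 195.34581022]]
t 0.15 tcp [0.1808 0.5978 0.2303] yaw 1.277 zaxis [-7.0e-04 -1.5e-03 -1.0e+00] j [ 1.158  0.053  1.614  0.     1.476 -0.119] F [-0.45 -0.03 -0.87] T [-0.   -0.04  0.03] w 1.0
 shift in current tool axes [-0.3617  0.4512 -0.0492]  rotvec (after) [8.000e-04 1.600e-03 1.147e+00]
[-0.00033928 -0.06818406 -0.14212306] [-3.67470662e-04  2.67419774e-01  9.63580059e-01] [[328.88117734 160.91449643]
 [328.2252437  154.72807918]
 [282.19672286 148.70223574]
 [373.77244878 160.69091096]]
```

```bash
python3 -m inch '-.0166 .0221 -.0029 0 0 0 0;-.0237 .0316 -.002 0 0 0 0;-.0237 .0316 -.002 0 0 0 0;-.0237 .0316 -.002 0 0 0 0;-.0237 .0316 -.002 0 0 0 0;-.0237 .0316 -.002 0 0 0 0;-.0237 .0316 -.002 0 0 0 0;-.0237 .0316 -.002 0 0 0 0;-.0237 .0316 -.002 0 0 0 0;-.0237 .0316 -.002 0 0 0 0'; python3 -m inch '-.0237 .0316 -.002 0 0 0 0;-.0237 .0316 -.002 0 0 0 0;-.0237 .0316 -.002 0 0 0 0;-.0237 .0316 -.002 0 0 0 0;-.008 .01 -.002 0 0 0 0';  python3 -m inch '0 0 0 0 0 .1147 0;0 0 0 0 0 .1147 0;0 0 0 0 0 .1147 0;0 0 0 0 0 .1147 0;0 0 0 0 0 .1147 0;0 0 0 0 0 .1147 0;0 0 0 0 0 .1147 0;0 0 0 0 0 .1147 0;0 0 0 0 0 .1147 0;0 0 0 0 0 .1147 0'; python3 -m inch '0 0 0 0 0 0 0;0 0 0 0 0 0 0;0 0 0 0 0 0 0'
python3 - <<'E'
from plant import *
from h import *
import pickle
s=state();ci=camera_info("wrist");im=grab_frame("wrist")
cv2.imwrite("pics/w1.png",im); pickle.dump((s,ci),open("w1.pkl","wb"))
delta(s,(.508,.151,.26),.13)
print(proj(ci,np.array([[.508,.151,.168]])))
E
```

```text
time: 0.98
tool_pos: [0.4083, 0.2876, 0.2521]
tool_rot: [-0.0, 0.803, 0.596, 0.0]
contact_force: [0.7, 0.9, 0.1]
gripper_width: 0.998
time: 1.4
tool_pos: [0.5105, 0.1476, 0.2619]
tool_rot: [0.001, 0.804, 0.594, -0.0]
contact_force: [-0.5, -0.4, -0.1]
gripper_width: 0.998
time: 2.23
tool_pos: [0.5081, 0.1519, 0.2618]
tool_rot: [-0.0, 0.998, 0.062, -0.0]
contact_force: [0.4, -0.1, -0.3]
gripper_width: 1.001
time: 2.48
tool_pos: [0.5084, 0.1517, 0.2621]
tool_rot: [-0.0, 0.998, 0.066, -0.0]
contact_force: [-0.9, -0.7, -0.6]
gripper_width: 1.001
t 2.48 tcp [0.5084 0.1517 0.2621] yaw 0.1326 zaxis [-3.e-04  0.e+00 -1.e+00] j [ 0.15  -0.192  1.794  0.     1.539  0.017] F [-0.94 -0.73 -0.62] T [-0.02 -0.03  0.05] w 1.001
 shift in current tool axes [-0.0005  0.0006  0.0021]  rotvec (after) [-0.0001  0.0003  0.0026]
[[324.03247055 200.5514566 ]]
```

View pics/w1.png

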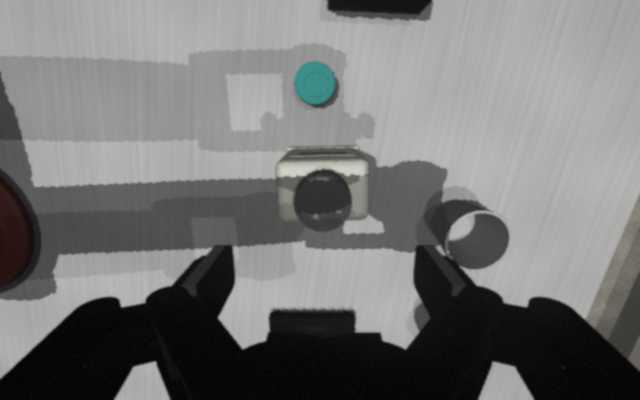

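The wrist view shows the cap at about (322,199), directly under the tool. The bottle top spans columns 276–369, and the turquoise cap is off at (315,83). I'll measure the outlines next.

Run:
```python
from h import *
import pickle
s,ci=pickle.load(open("w1.pkl","rb")); im=cv2.imread("pics/w1.png")
cv2.imwrite("pics/w1c.png",cv2.resize(im[135:245,260:400],None,fx=5,fy=5,interpolation=cv2.INTER_CUBIC))
```

```text
(no output)
```

View pics/w1c.png

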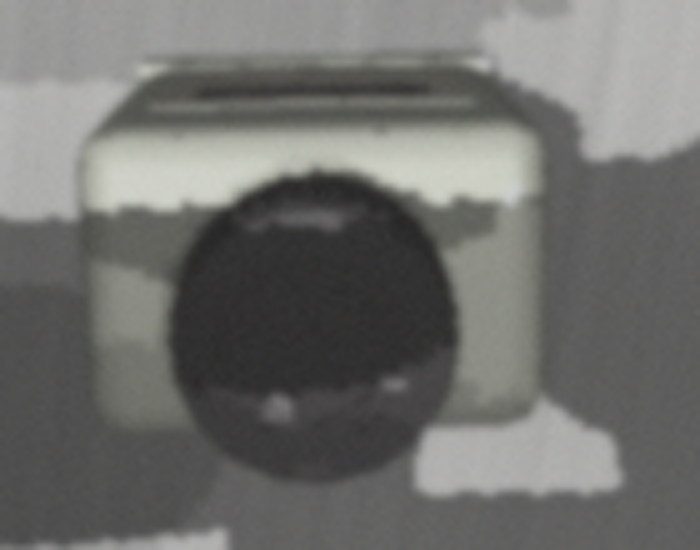

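Run:
```python
from h import *
import pickle
s,ci=pickle.load(open("w1.pkl","rb"))
W=lambda x,y:(260+(x-2)/5,135+(y-2)/5)
P=lambda x,y,z:plane(ci,W(x,y),z)[:2]
def line(a,b,z=.128):
    p,q=P(*a,z),P(*b,z);d=q-p;return np.degrees(np.arctan2(d[1],d[0])),p,q
print("back",line((120,133),(515,122)));print("front",line((130,432),(520,424)))
print("left",line((82,170),(97,400)));print("right",line((543,150),(540,390)))
c=[P(84,135,.128),P(543,123,.128),P(540,424,.128),P(98,432,.128)]
print(np.mean(c,0),[np.linalg.norm(c[i]-c[(i+1)%4]) for i in range(4)])
print("cap",P(315,339,.168),"bottom edge",P(318,482,.168),"L/R",P(172,335,.168),P(458,335,.168))
```

```text
back (np.float64(9.208541406110076), array([0.46764281, 0.17194266]), array([0.53933907, 0.18356589]))
front (np.float64(8.872281576261496), array([0.47521789, 0.11405053]), array([0.5500756 , 0.12573583]))
left (np.float64(-81.14479645118773), array([0.46132975, 0.16415362]), array([0.46824948, 0.119738  ]))
right (np.float64(-80.85173470820129), array([0.54532042, 0.17914009]), array([0.55273477, 0.13309915]))
[0.50713609 0.14855922] [np.float64(0.08442147708968391), np.float64(0.058582350036651736), np.float64(0.0858645637624455), np.float64(0.05801817761946396)]
cap [0.50704847 0.14928697] bottom edge [0.51082879 0.12454692] L/R [0.4838203  0.14686619] [0.53009117 0.15305679]
```

```bash
python3 -m inch '-.0017 .0025 0 0 0 -.0244 0;0 0 .03 0 0 0 0;0 0 .03 0 0 0 0;0 0 .03 0 0 0 0;0 0 .025 0 0 0 0;0 0 .01 0 0 0 0;0 0 0 0 0 0 0;0 0 0 0 0 0 0'
python3 - <<'E'
from plant import *
from h import *
import pickle
s=state();ci=camera_info("wrist");im=grab_frame("wrist")
cv2.imwrite("pics/w2.png",im); pickle.dump((s,ci),open("w2.pkl","wb"))
delta(s,(.507,.149,.137),.157)
E
```

```text
time: 3.2
tool_pos: [0.5074, 0.1489, 0.1377]
tool_rot: [-0.0, 0.997, 0.077, 0.0]
contact_force: [0.4, -0.1, 0.6]
gripper_width: 1.0
t 3.2 tcp [0.5074 0.1489 0.1377] yaw 0.155 zaxis [ 1.e-04  0.e+00 -1.e+00] j [ 0.145 -0.101  1.924  0.     1.318 -0.01 ] F [ 0.36 -0.12  0.56] T [-0.01 -0.03  0.  ] w 1.0
 shift in current tool axes [-0.0004 -0.0002  0.0007]  rotvec (after) [-0.     -0.0001 -0.002 ]
```

View pics/w2.png

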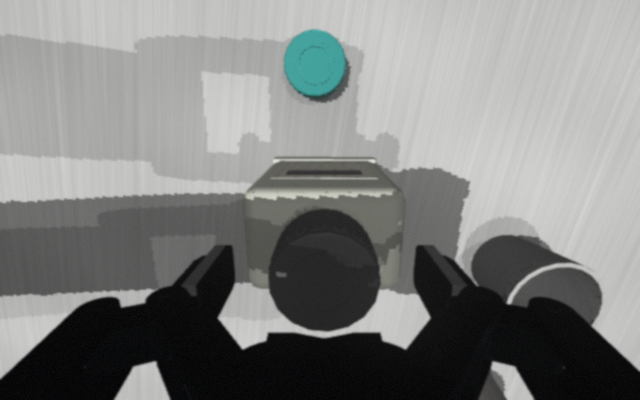

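The cap is centred between the fingers at about (324,280), and the bottle edges are parallel to the image rows. I'll check the tool-y centring and then close.

```bash
python3 - <<'E'
from h import *
import pickle
s,ci=pickle.load(open("w2.pkl","rb"))
p=plane(ci,(323,331),.168); l=plane(ci,(270,282),.168);r=plane(ci,(379,282),.168)
f=lambda q:rot(s["tool_rot"]).inv().apply(q-s["tool_pos"]).round(4)
print(f(p),f(l),f(r),"near edge y should be +.024")
E
python3 -m inch '0 0 0 0 0 0 1;0 0 0 0 0 0 1;0 0 0 0 0 0 1;0 0 0 0 0 0 1;0 0 0 0 0 0 1;0 0 0 0 0 0 1;0 0 0 0 0 0 1;0 0 0 0 0 0 1'
```

```text
[-0.0008  0.0243 -0.0303] [-0.0229  0.0001 -0.0303] [ 0.0226  0.0001 -0.0303] near edge y should be +.024
time: 3.92
tool_pos: [0.5076, 0.1489, 0.1383]
tool_rot: [-0.0, 0.997, 0.077, 0.001]
contact_force: [-2.3, -0.4, 5.5]
gripper_width: 0.546
```

```bash
python3 -m inch '0 0 -.005 0 0 0 1;0 0 -.015 0 0 0 1;0 0 -.02 0 0 0 1;0 0 -.02 0 0 0 1;0 0 -.015 0 0 0 1;0 0 -.005 0 0 0 1;0 0 0 0 0 0 1;0 0 0 0 0 0 1'
python3 - <<'E'
from plant import *
from h import *
delta(state(),(.539,-.239,.22),.126)
cv2.imwrite("pics/side1.png",grab_frame("side"))
E
```

```text
time: 4.58
tool_pos: [0.5064, 0.1487, 0.2155]
tool_rot: [0.0, 0.997, 0.077, -0.001]
contact_force: [-0.0, 0.2, -6.3]
gripper_width: 0.548
t 4.58 tcp [0.5064 0.1487 0.2155] yaw 0.1543 zaxis [-2.4e-03 -3.0e-04 -1.0e+00] j [ 0.144 -0.17   1.853  0.     1.461 -0.01 ] F [-0.04  0.19 -6.32] T [-0.03  0.01  0.04] w 0.548
 shift in current tool axes [-0.0274  0.3881 -0.0045]  rotvec (after) [0.     0.0024 0.0283]
```

View pics/side1.png

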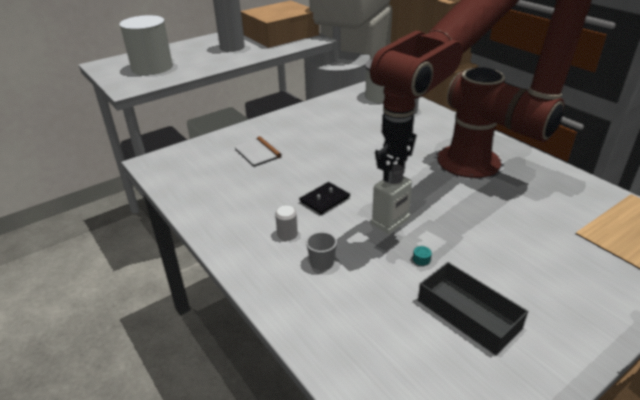

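The bottle hangs upright in the grip at (392,205), and the wrist force reads 6.3 N, which matches its weight. I'll move past the stand so the wrist camera can see the pegs.

```bash
python3 -m inch '-.0007 .010 0 0 0 0 1;-.0014 .020 0 0 0 0 1;-.0022 .030 0 0 0 0 1;-.0022 .030 0 0 0 0 1;-.0022 .030 0 0 0 0 1;-.0022 .030 0 0 0 0 1;-.0022 .030 0 0 0 0 1;-.0022 .030 0 0 0 0 1;-.0022 .030 0 0 0 0 1;-.0022 .030 0 0 0 0 1'; python3 -m inch '-.0022 .030 0 0 0 .014 1;-.0022 .030 0 0 0 .014 1;-.0022 .028 0 0 0 0 1;-.0014 .020 0 0 0 0 1;-.0007 .010 0 0 0 0 1;0 0 0 0 0 0 1;0 0 0 0 0 0 1;0 0 0 0 0 0 1;0 0 0 0 0 0 1'
python3 - <<'E'
from plant import *
from h import *
import pickle
s=state();ci=camera_info("wrist");im=grab_frame("wrist")
cv2.imwrite("pics/w3.png",im); pickle.dump((s,ci),open("w3.pkl","wb"))
delta(s,(.539,-.239,.22),.126)
print(proj(ci,np.array([[.4985,-.1231,.034],[.550,-.1165,.034]])))
E
```

```text
time: 5.47
tool_pos: [0.5282, -0.123, 0.2157]
tool_rot: [-0.0, 0.997, 0.077, -0.001]
contact_force: [0.3, -0.4, -4.6]
gripper_width: 0.549
time: 6.22
tool_pos: [0.5367, -0.2378, 0.2169]
tool_rot: [-0.0, 0.998, 0.064, -0.0]
contact_force: [-0.7, -0.4, -5.4]
gripper_width: 0.547
t 6.22 tcp [ 0.5367 -0.2378  0.2169] yaw 0.1279 zaxis [-4.e-04  7.e-04 -1.e+00] j [-0.544 -0.027  1.718  0.     1.452 -0.672] F [-0.66 -0.44 -5.4 ] T [-0.02  0.    0.02] w 0.547
 shift in current tool axes [ 0.0021  0.0015 -0.0031]  rotvec (after) [-0.0007  0.0003  0.0019]
[[301.13492284  60.49020453]
 [353.38954112  60.49807797]]
```

View pics/w3.png

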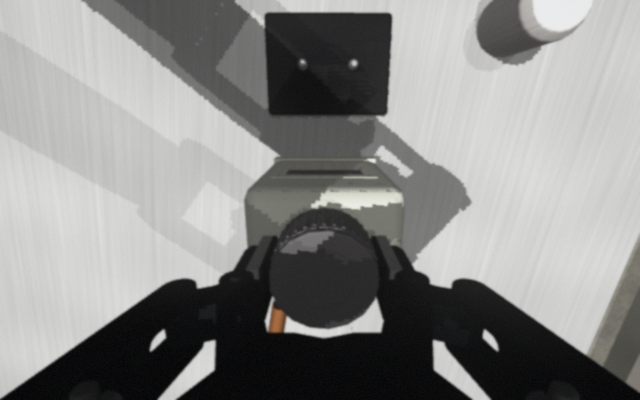

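The wrist view shows the stand at (328,63), pegs near (303,63) and (354,63), and the bottle still in line with the image. I'll measure the peg tips, the plate edges and the in-hand bottle pose.

Run:
```python
from h import *
im=cv2.imread("pics/w3.png")
cv2.imwrite("pics/w3c.png",cv2.resize(im[5:125,255:400],None,fx=5,fy=5,interpolation=cv2.INTER_CUBIC))
cv2.imwrite("pics/w3d.png",cv2.resize(im[145:345,230:420],None,fx=3,fy=3,interpolation=cv2.INTER_CUBIC))
g=cv2.cvtColor(im,cv2.COLOR_BGR2GRAY)
for x0 in(292,344):
    w=g[55:73,x0:x0+20].astype(float); m=w>w.max()*.6
    ys,xs=np.nonzero(m);print(w.max(),xs.mean()+x0,ys.mean()+55,m.sum())
```

```text
176.0 302.11764705882354 61.588235294117645 17
199.0 353.5 62.5 32
```

View pics/w3c.png

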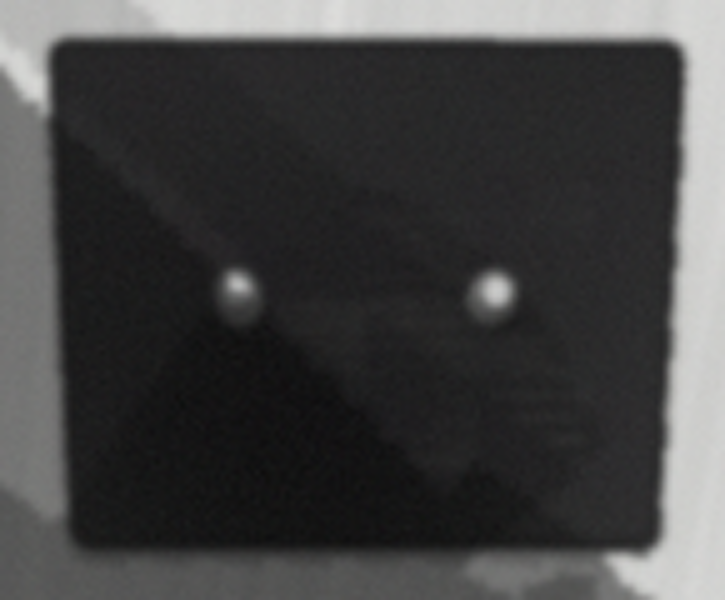

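View pics/w3d.png

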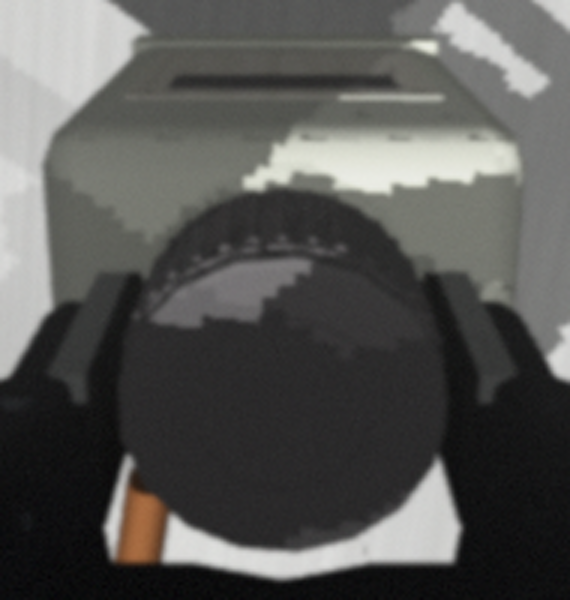

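Run:
```python
from h import *
import pickle
s,ci=pickle.load(open("w3.pkl","rb"))
W=lambda x,y:(255+(x-2)/5,5+(y-2)/5)
V=lambda x,y:(230+(x-1)/3,145+(y-1)/3)
c=np.array([plane(ci,W(*p),.020)[:2] for p in((50,40),(683,40),(660,549),(72,549))])
print("plate centre",c.mean(0),"sides",[np.linalg.norm(c[i]-c[(i+1)%4]).round(4) for i in range(4)],"yaw",[np.arctan2(*(b-a)[::-1]).round(4) for a,b in((c[0],c[1]),(c[3],c[2]))])
for z,y in((.034,290),(.029,297)):
    p=np.array([plane(ci,W(x,y),z)[:2] for x in(240,492)]); print("pegs",z,p.mean(0),np.linalg.norm(p[1]-p[0]),np.arctan2(*(p[1]-p[0])[::-1]))
b=s["tool_pos"][2]-.1383
f=lambda q:rot(s["tool_rot"]).inv().apply(q-s["tool_pos"]).round(4)
print("underside z",b)
print("cap near edge",f(plane(ci,V(285,549),b+.168)),"LR",f(plane(ci,V(118,390),b+.168)),f(plane(ci,V(447,390),b+.168)))
print("underside far edge",f(plane(ci,V(137,42),b)),f(plane(ci,V(437,42),b)))
print("top far edge",f(plane(ci,V(60,133),b+.128)),f(plane(ci,V(505,133),b+.128)))
# same measurement before gripping for tilt reference is nominal y=-.031
```

```text
plate centre [ 0.52533073 -0.1224113 ] sides [np.float64(0.1263), np.float64(0.0979), np.float64(0.1275), np.float64(0.0979)] yaw [np.float64(0.1274), np.float64(0.1278)]
pegs 0.034 [ 0.52503321 -0.12164703] 0.05016456036794131 0.12760815686994303
pegs 0.029 [ 0.52516226 -0.12218904] 0.050994606052322124 0.12761397197781724
underside z 0.07864741716670345
cap near edge [-0.0001  0.023  -0.0297] LR [-0.0233 -0.003  -0.0297] [ 0.0224 -0.0031 -0.0297]
underside far edge [-0.0458 -0.0272  0.1383] [ 0.0474 -0.0272  0.1383]
top far edge [-0.0391 -0.0299  0.0103] [ 0.0381 -0.0299  0.0103]
```

The wrist view reads plate and peg sizes about 3% small, so I suspect a scale or lens error that would shift the stand by a few mm. A second view from nearer, a known motion away, should pin it down.

```bash
python3 -m inch '.001 -.012 0 0 0 0 1;0 -.018 0 0 0 0 1;0 -.015 0 0 0 0 1;0 -.005 0 0 0 0 1;0 0 0 0 0 0 1;0 0 0 0 0 0 1;0 0 0 0 0 0 1'
python3 - <<'E'
from plant import *
from h import *
import pickle
s=state();ci=camera_info("wrist");im=grab_frame("wrist")
cv2.imwrite("pics/w4.png",im); pickle.dump((s,ci),open("w4.pkl","wb"))
delta(s,(.525,-.120,.2169),.1276)
cv2.imwrite("pics/w4c.png",cv2.resize(im[50:170,255:400],None,fx=5,fy=5,interpolation=cv2.INTER_CUBIC))
E
```

```text
time: 6.85
tool_pos: [0.5316, -0.1897, 0.2174]
tool_rot: [0.0, 0.998, 0.063, 0.0]
contact_force: [-0.6, 0.0, -4.8]
gripper_width: 0.547
t 6.85 tcp [ 0.5316 -0.1897  0.2174] yaw 0.1265 zaxis [ 4.e-04 -8.e-04 -1.e+00] j [-4.740e-01 -8.300e-02  1.770e+00 -1.000e-03  1.453e+00 -6.010e-01] F [-0.62  0.04 -4.83] T [-0.01 -0.03  0.05] w 0.547
 shift in current tool axes [ 0.0023 -0.0699  0.0004]  rotvec (after) [ 0.0008 -0.0003 -0.0011]
```

View pics/w4c.png

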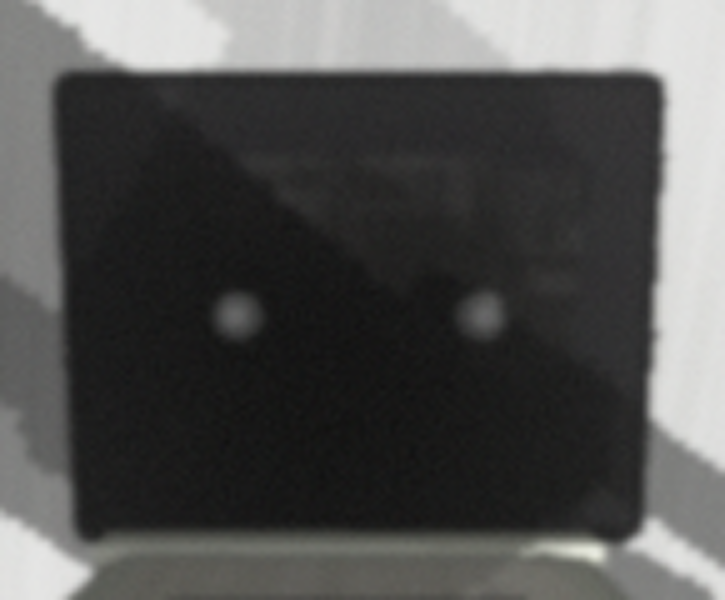

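```bash
cat > fit.py <<'E'
from h import *
import pickle
from scipy.optimize import least_squares
A=pickle.load(open("w3.pkl","rb"))[1];B=pickle.load(open("w4.pkl","rb"))[1]
cr=lambda l,x0,y0:np.array([(x0+(x-2)/5,y0+(y-2)/5) for x,y in l])
oA=cr([(50,40),(683,40),(660,549),(72,549),(240,297),(492,297)],255,5)
oB=cr([(55,73),(663,73),(642,540),(77,540),(238,317),(482,317)],255,50)
M=np.array([(-.065,.05,.02),(.065,.05,.02),(.065,-.05,.02),(-.065,-.05,.02),(-.026,0,.030),(.026,0,.030)])
def pr(ci,P,fs,k,dp):
    f=200/np.tan(np.radians(ci["vertical_fov"])/2)*fs
    c=(rot(ci["rotation"])*R.from_rotvec([dp,0,0])).inv().apply(P-ci["origin"]); u=c[:,:2]/c[:,2:]
    u=u*(1+k*(u**2).sum(1,keepdims=True)); return u*f+[ci["cx"],ci["cy"]]
def res(p,use,hold):
    cx,cy,yaw=p[:3]; q=dict(zip(use,p[3:])); 
    P=R.from_euler("z",yaw).apply(M)+[cx,cy,0]
    return np.concatenate([(pr(c,P,q.get("fs",1),q.get("k",0),q.get("dp",0))-o).ravel() for c,o in((A,oA),(B,oB))])
for use in([],["fs"],["k"],["fs","dp"],["k","dp"],["fs","k"]):
    r=least_squares(res,[.525,-.12,.127]+[1 if u=="fs" else 0 for u in use],args=(use,0))
    print(use,r.x.round(4),"rms",np.sqrt(np.mean(r.fun**2)).round(3))
E
python3 fit.py
```

```text
[] [ 0.5253 -0.1222  0.128 ] rms 1.155
['fs'] [ 0.525  -0.1192  0.128   0.974 ] rms 0.274
['k'] [ 0.5251 -0.1209  0.1282 -0.0473] rms 0.679
['fs', 'dp'] [ 0.5246 -0.1166  0.128   0.9753  0.008 ] rms 0.263
['k', 'dp'] [ 0.5271 -0.1363  0.1284 -0.0656 -0.0466] rms 0.622
['fs', 'k'] [ 0.525  -0.1193  0.1281  0.9758 -0.0048] rms 0.269
```

The fit is clear. A focal scale of 0.974 gives 0.27 px rms and puts the stand at (0.525, −0.1193) with yaw 0.128, which agrees with the scene and side views. I'll re-evaluate the in-hand bottle with that scale.

```bash
sed -i 's|f=shape\[0\]/2/np.tan(np.radians(ci\["vertical_fov"\])/2)|f=shape[0]/2/np.tan(np.radians(ci["vertical_fov"])/2)*ci.get("fs",1)|' h.py
python3 - <<'E'
from plant import *
from h import *
import pickle
for n in("w3","w4"):
    s,ci=pickle.load(open(n+".pkl","rb"));ci["fs"]=.974
    g=cv2.imread(f"pics/{n}.png",0)
    V=lambda x,y:(230+(x-1)/3,145+(y-1)/3)
    b=s["tool_pos"][2]-.1383
    f=lambda q:rot(s["tool_rot"]).inv().apply(q-s["tool_pos"]).round(4)
    print("cap near edge",f(plane(ci,V(285,549),b+.168)),"LR",f(plane(ci,V(118,390),b+.168)),f(plane(ci,V(447,390),b+.168)))
    print("underside far edge",f(plane(ci,V(135,42),b)),f(plane(ci,V(439,42),b)))
    print("top far edge",f(plane(ci,V(60,133),b+.128)),f(plane(ci,V(505,133),b+.128)))
s,ci=pickle.load(open("w1.pkl","rb"));ci["fs"]=.974
W=lambda x,y:(260+(x-2)/5,135+(y-2)/5)
print(plane(ci,W(315,339),.168),plane(ci,W(315,482),.168),np.mean([plane(ci,W(*p),.128)[:2] for p in((84,135),(543,123),(540,424),(98,432))],0))
delta(state(),(.525,-.1193,.2174),.128)
E
```

```text
cap near edge [-0.0001  0.0248 -0.0297] LR [-0.024  -0.0021 -0.0297] [ 0.0231 -0.0021 -0.0297]
underside far edge [-0.0476 -0.0281  0.1383] [ 0.0493 -0.0281  0.1383]
top far edge [-0.0401 -0.03    0.0103] [ 0.0391 -0.03    0.0103]
cap near edge [-0.0001  0.0249 -0.0297] LR [-0.024  -0.0021 -0.0297] [ 0.0231 -0.0021 -0.0297]
underside far edge [-0.0476 -0.0281  0.1383] [ 0.0493 -0.0281  0.1383]
top far edge [-0.0401 -0.03    0.0103] [ 0.0392 -0.03    0.0103]
[0.50703783 0.14917208 0.168     ] [0.51040938 0.12367802 0.168     ] [0.50709235 0.14869772]
t 6.9 tcp [ 0.5316 -0.1898  0.2174] yaw 0.1261 zaxis [ 2.e-04 -6.e-04 -1.e+00] j [-0.475 -0.083  1.77  -0.     1.454 -0.601] F [-0.36 -0.72 -5.9 ] T [-0.02  0.02 -0.05] w 0.549
 shift in current tool axes [ 0.0024 -0.0708 -0.0001]  rotvec (after) [ 0.0006 -0.0002 -0.0019]
```

```bash
python3 -m inch '.0004 -.012 0 0 0 0 1;.0006 -.02 0 0 0 0 1;.0006 -.02 0 0 0 0 1;.0006 -.0136 0 0 0 0 1;.0006 -.006 0 0 0 0 1;0 0 .01 0 0 0 1;0 0 .015 0 0 0 1;0 0 .01 0 0 0 1;0 0 0 0 0 0 1;0 0 0 0 0 0 1'
python3 - <<'E'
from plant import *
from h import *
delta(state(),(.525,-.1193,.178),.126)
cs,cd=camera_info("scene"),camera_info("side")
a=grab_frame("scene");b=grab_frame("side")
a=a[130:250,220:350];b=b[120:240,250:400]
a=cv2.resize(a,None,fx=3,fy=3,interpolation=cv2.INTER_CUBIC);b=cv2.resize(b,None,fx=2.7,fy=3,interpolation=cv2.INTER_CUBIC)
cv2.imwrite("pics/ab5.png",np.hstack([a,b]))
E
```

```text
time: 7.73
tool_pos: [0.5245, -0.1183, 0.1807]
tool_rot: [-0.0, 0.998, 0.063, -0.001]
contact_force: [-0.6, -0.5, -4.8]
gripper_width: 0.543
t 7.73 tcp [ 0.5245 -0.1183  0.1807] yaw 0.1257 zaxis [-2.7e-03  7.0e-04 -1.0e+00] j [-0.36  -0.118  1.866 -0.     1.397 -0.486] F [-0.58 -0.52 -4.75] T [ 0.03 -0.05  0.03] w 0.543
 shift in current tool axes [0.0004 0.0011 0.0027]  rotvec (after) [-0.001   0.0026 -0.0003]
```

View pics/ab5.png

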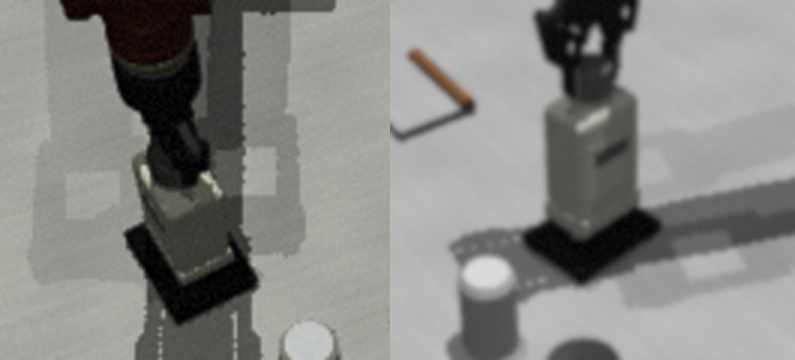

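Both views show the bottle upright and centred over the black plate, with the underside just above the pegs. I'll lower it slowly and watch the force.

```bash
python3 -m inch '.0006 .0002 .003 0 0 0 1;0 0 .003 0 0 0 1;0 0 .003 0 0 0 1;0 0 .003 0 0 0 1;0 0 0 0 0 0 1;0 0 0 0 0 0 1';python3 -c "
from plant import *
from h import *
delta(state(),(.5253,-.1185,.1583),.126)"
```

```text
time: 8.33
tool_pos: [0.5256, -0.118, 0.1698]
tool_rot: [-0.0, 0.998, 0.063, -0.0]
contact_force: [-0.4, -0.1, -5.1]
gripper_width: 0.545
t 8.33 tcp [ 0.5256 -0.118   0.1698] yaw 0.1264 zaxis [-7.e-04  3.e-04 -1.e+00] j [-0.359 -0.108  1.874 -0.     1.376 -0.485] F [-0.36 -0.09 -5.11] T [ 0.01  0.02 -0.  ] w 0.545
 shift in current tool axes [-0.0003  0.0005  0.0115]  rotvec (after) [-0.0003  0.0007  0.0004]
```

```bash
python3 -m inch '0 .0003 .003 0 0 0 1;0 0 .003 0 0 0 1;0 0 .002 0 0 0 1;0 0 0 0 0 0 1;0 0 0 0 0 0 1';python3 -c "
from plant import *
from h import *
delta(state(),(.5253,-.1185,.1583),.126)"
```

```text
time: 8.75
tool_pos: [0.5257, -0.1183, 0.1619]
tool_rot: [-0.0, 0.998, 0.063, -0.0]
contact_force: [-0.3, -0.3, -5.2]
gripper_width: 0.541
t 8.75 tcp [ 0.5257 -0.1183  0.1619] yaw 0.1264 zaxis [-6.e-04  2.e-04 -1.e+00] j [-0.36  -0.1    1.881 -0.     1.361 -0.486] F [-0.26 -0.3  -5.16] T [ 0.01  0.02 -0.02] w 0.541
 shift in current tool axes [-0.0004  0.0001  0.0036]  rotvec (after) [-0.0003  0.0005  0.0004]
```

```bash
python3 -m inch '0 0 .002 0 0 0 1;0 0 .0015 0 0 0 1;0 0 .0005 0 0 0 1;0 0 0 0 0 0 1;0 0 0 0 0 0 1;0 0 0 0 0 0 1';python3 -c "
from plant import *
from h import *
delta(state(),(.5253,-.1185,.1583),.126)"
```

```text
time: 9.25
tool_pos: [0.5266, -0.1186, 0.1593]
tool_rot: [0.0, 0.998, 0.063, 0.001]
contact_force: [2.1, 0.1, 1.5]
gripper_width: 0.545
t 9.25 tcp [ 0.5266 -0.1186  0.1593] yaw 0.1264 zaxis [ 1.9e-03 -7.0e-04 -1.0e+00] j [-0.36  -0.097  1.883  0.     1.354 -0.486] F [2.15 0.05 1.52] T [-0.03 -0.03 -0.01] w 0.545
 shift in current tool axes [-0.0012 -0.0003  0.001 ]  rotvec (after) [ 0.0009 -0.0018  0.0004]
```

Run:
```python
from plant import *
from h import *
a=grab_frame("scene");b=grab_frame("side")
a=a[130:250,220:350];b=b[120:240,250:400]
a=cv2.resize(a,None,fx=3,fy=3,interpolation=cv2.INTER_CUBIC);b=cv2.resize(b,None,fx=2.7,fy=3,interpolation=cv2.INTER_CUBIC)
cv2.imwrite("pics/ab6.png",np.hstack([a,b]))
```

```text
(no output)
```

View pics/ab6.png

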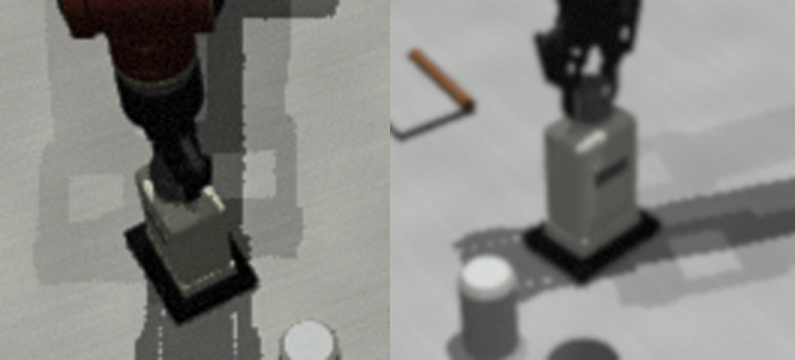

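The bottle sits flush with an even black border all round and upright, and the wrist force has gone from −5 N to +1.5 N. Now I'll press the cap.

```bash
python3 -m inch '-.0005 0 .001 0 0 0 1;-.0005 0 .001 0 0 0 1;0 0 .001 0 0 0 1;0 0 .001 0 0 0 1;0 0 0 0 0 0 1;0 0 0 0 0 0 1';python3 -c "
from plant import *
from h import *
delta(state(),(.5253,-.1185,.1583),.126)"
```

```text
time: 9.85
tool_pos: [0.5267, -0.1187, 0.1566]
tool_rot: [0.001, 0.998, 0.063, 0.003]
contact_force: [2.4, 1.1, 7.2]
gripper_width: 0.548
t 9.85 tcp [ 0.5267 -0.1187  0.1566] yaw 0.1265 zaxis [ 5.1e-03 -7.0e-04 -1.0e+00] j [-3.600e-01 -9.600e-02  1.887e+00  1.000e-03  1.346e+00 -4.870e-01] F [2.36 1.09 7.22] T [ 0.24 -0.34  0.01] w 0.548
 shift in current tool axes [-0.0014 -0.0004 -0.0017]  rotvec (after) [ 0.0014 -0.005   0.0005]
```

```bash
python3 -m inch '0 0 .0015 0 0 0 1;0 0 .0015 0 0 0 1;0 0 .0015 0 0 0 1;0 0 .0005 0 0 0 1;0 0 0 0 0 0 1;0 0 0 0 0 0 1';python3 -c "
from plant import *
from h import *
delta(state(),(.5253,-.1185,.1533),.126)"
```

```text
time: 10.35
tool_pos: [0.5268, -0.1188, 0.1532]
tool_rot: [0.001, 0.998, 0.063, 0.003]
contact_force: [-2.4, 2.3, 13.1]
gripper_width: 0.546
t 10.35 tcp [ 0.5268 -0.1188  0.1532] yaw 0.1266 zaxis [ 5.1e-03 -9.0e-04 -1.0e+00] j [-3.600e-01 -9.300e-02  1.889e+00  1.000e-03  1.340e+00 -4.870e-01] F [-2.36  2.34 13.09] T [ 0.44  0.22 -0.01] w 0.546
 shift in current tool axes [-0.0015 -0.0004 -0.0001]  rotvec (after) [ 0.0016 -0.0049  0.0006]
```

```bash
python3 -m inch '0 0 .0008 0 0 0 1;0 0 .0003 0 0 0 1;0 0 0 0 0 -.04 1;0 0 0 0 0 -.06 1;0 0 0 0 0 -.08 1;0 0 0 0 0 -.08 1;0 0 0 0 0 -.08 1;0 0 0 0 0 -.08 1;0 0 0 0 0 0 1';python3 -c "
from plant import *
from h import *
delta(state(),(.5253,-.1185,.1533),.126)"
```

```text
time: 11.1
tool_pos: [0.5275, -0.1192, 0.1532]
tool_rot: [0.002, 0.963, 0.271, 0.003]
contact_force: [-1.0, 1.3, 15.2]
gripper_width: 0.549
t 11.1 tcp [ 0.5275 -0.1192  0.1532] yaw 0.5492 zaxis [ 0.0069 -0.002  -1.    ] j [-3.600e-01 -9.200e-02  1.889e+00  1.000e-03  1.338e+00 -9.090e-01] F [-0.99  1.3  15.21] T [ 0.29  0.27 -0.  ] w 0.549
 shift in current tool axes [-0.0015 -0.0017 -0.0001]  rotvec (after) [ 0.0042 -0.0059  0.4232]
```

```bash
python3 -m inch '0 0 0 0 0 -.08 1;0 0 0 0 0 -.1 1;0 0 0 0 0 -.1 1;0 0 0 0 0 -.1 1;0 0 0 0 0 -.1 1;0 0 0 0 0 -.1 1;0 0 0 0 0 -.1 1;0 0 0 0 0 -.08 1;0 0 0 0 0 -.04 1;0 0 0 0 0 0 1';python3 -c "
from plant import *
from h import *
delta(state(),(.5253,-.1185,.1533),.126)"
```

```text
time: 11.93
tool_pos: [0.5275, -0.1194, 0.1532]
tool_rot: [0.003, 0.781, 0.624, 0.002]
contact_force: [-0.7, 2.9, 16.3]
gripper_width: 0.547
t 11.93 tcp [ 0.5275 -0.1194  0.1532] yaw 1.3478 zaxis [ 0.0069 -0.0024 -1.    ] j [-0.36  -0.092  1.889  0.     1.338 -1.708] F [-0.68  2.85 16.27] T [ 0.23  0.28 -0.02] w 0.547
 shift in current tool axes [ 0.0004 -0.0023 -0.0001]  rotvec (after) [ 0.0068 -0.0037  1.2218]
```

```bash
python3 -m inch '0 0 -.002 0 0 0 1;0 0 -.002 0 0 0 1;0 0 -.003 0 0 0 1;0 0 -.003 0 0 0 1;0 0 -.003 0 0 0 1;0 0 0 0 0 0 1;0 0 0 0 0 0 1';python3 - <<'E'
from plant import *
from h import *
delta(state(),(.5253,-.1185,.1533),1.35)
a=grab_frame("scene");b=grab_frame("side")
a=a[130:250,220:350];b=b[120:240,250:400]
a=cv2.resize(a,None,fx=3,fy=3,interpolation=cv2.INTER_CUBIC);b=cv2.resize(b,None,fx=2.7,fy=3,interpolation=cv2.INTER_CUBIC)
cv2.imwrite("pics/ab7.png",np.hstack([a,b]))
E
```

```text
time: 12.52
tool_pos: [0.5245, -0.1186, 0.1607]
tool_rot: [-0.0, 0.782, 0.623, -0.0]
contact_force: [0.5, -0.5, 2.4]
gripper_width: 0.543
t 12.52 tcp [ 0.5245 -0.1186  0.1607] yaw 1.3463 zaxis [-7.e-04 -0.e+00 -1.e+00] j [-0.361 -0.102  1.885 -0.     1.359 -1.707] F [ 0.52 -0.5   2.4 ] T [-0.03 -0.11 -0.01] w 0.543
 shift in current tool axes [0.0002 0.0007 0.0074]  rotvec (after) [-0.0007  0.0002 -0.0037]
```

View pics/ab7.png

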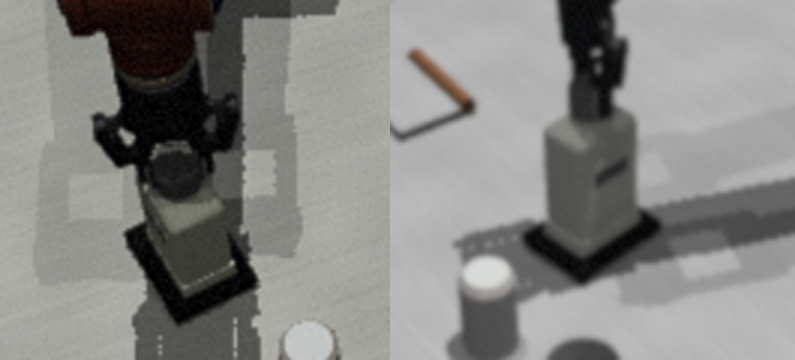

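The TCP is 1.4 mm above its locked height, yet the force is still +2.4 N from the plug rather than the −5 N bottle weight. The cap is free and the bottle is still flush. I'll keep lifting.

```bash
python3 -m inch '0 0 -.003 0 0 0 1;0 0 -.004 0 0 0 1;0 0 -.005 0 0 0 1;0 0 -.005 0 0 0 1;0 0 -.006 0 0 0 1;0 0 -.008 0 0 0 1;0 0 -.008 0 0 0 1;0 0 0 0 0 0 1';python3 - <<'E'
from plant import *
from h import *
delta(state(),(.525,-.119,.2533),1.347)
a=grab_frame("scene");b=grab_frame("side")
a=a[110:250,220:350];b=b[100:240,250:400]
a=cv2.resize(a,None,fx=3,fy=3,interpolation=cv2.INTER_CUBIC);b=cv2.resize(b,None,fx=2.7,fy=3,interpolation=cv2.INTER_CUBIC)
cv2.imwrite("pics/ab8.png",np.hstack([a,b]))
E
```

```text
time: 13.28
tool_pos: [0.526, -0.119, 0.2029]
tool_rot: [0.002, 0.782, 0.623, 0.001]
contact_force: [0.3, 0.2, 0.1]
gripper_width: 0.546
t 13.28 tcp [ 0.526  -0.119   0.2029] yaw 1.3464 zaxis [ 0.0038 -0.0014 -1.    ] j [-0.36  -0.137  1.844  0.     1.43  -1.707] F [0.33 0.18 0.05] T [-0.02  0.01  0.04] w 0.546
 shift in current tool axes [-0.0003 -0.0008 -0.0504]  rotvec (after) [ 0.004   0.0005 -0.0006]
```

View pics/ab8.png

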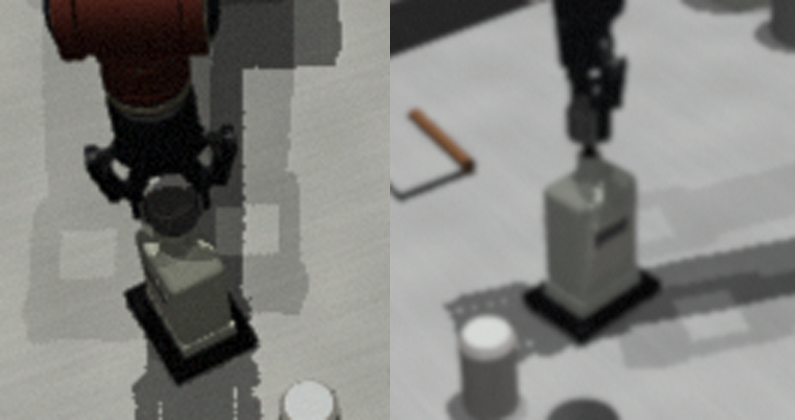

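The cap is off, the neck and plug show, and the bottle is still seated. There is about 25 mm of air, so I'll raise it another 55 mm.

```bash
python3 -m inch '0 0 -.005 0 0 0 1;0 0 -.012 0 0 0 1;0 0 -.015 0 0 0 1;0 0 -.013 0 0 0 1;0 0 -.008 0 0 0 1;0 0 -.002 0 0 0 1;0 0 0 0 0 0 1;0 0 0 0 0 0 1;0 0 0 0 0 0 1;0 0 0 0 0 0 1';python3 - <<'E'
from plant import *
from h import *
s=state();delta(s,(.525,-.119,.2583),1.347);print(np.abs(s["joint_vel"]).max())
cs,cd=camera_info("scene"),camera_info("side")
a=grab_frame("scene");b=grab_frame("side")
cv2.imwrite("pics/s9.png",a);cv2.imwrite("pics/d9.png",b)
a=a[90:250,220:350];b=b[80:240,250:400]
a=cv2.resize(a,None,fx=3,fy=3,interpolation=cv2.INTER_CUBIC);b=cv2.resize(b,None,fx=2.7,fy=3,interpolation=cv2.INTER_CUBIC)
cv2.imwrite("pics/ab9.png",np.hstack([a,b]))
# change check for bystanders
for n,m in(("scene0","s9"),("side0","d9")):
    d=cv2.absdiff(cv2.imread(f"pics/{n}.png",0),cv2.imread(f"pics/{m}.png",0))
    for nm,P in(("tin",(.527,.457,.03)),("cup",(.694,.102,.04)),("shaker",(.702,-.053,.045))):
        u,v=proj(cs if n[1]=="c" else cd,np.array(P)).astype(int);print(n,nm,(u,v),d[v-14:v+14,u-14:u+14].mean().round(1))
E
```

```text
time: 14.22
tool_pos: [0.5244, -0.1184, 0.254]
tool_rot: [-0.001, 0.782, 0.623, -0.0]
contact_force: [0.5, -0.1, -0.9]
gripper_width: 0.543
t 14.22 tcp [ 0.5244 -0.1184  0.254 ] yaw 1.3464 zaxis [-1.7e-03  7.0e-04 -1.0e+00] j [-0.36  -0.169  1.788  0.     1.525 -1.707] F [ 0.51 -0.08 -0.88] T [0.05 0.02 0.  ] w 0.543
 shift in current tool axes [-0.0005  0.0007 -0.0043]  rotvec (after) [-0.0018 -0.0003 -0.0006]
0.0026351024165535857
scene0 tin (np.int64(438), np.int64(155)) 3.1
scene0 cup (np.int64(368), np.int64(228)) 3.6
scene0 shaker (np.int64(323), np.int64(247)) 4.6
side0 tin (np.int64(472), np.int64(304)) 1.6
side0 cup (np.int64(323), np.int64(249)) 1.7
side0 shaker (np.int64(287), np.int64(220)) 13.2
```

View pics/ab9.png

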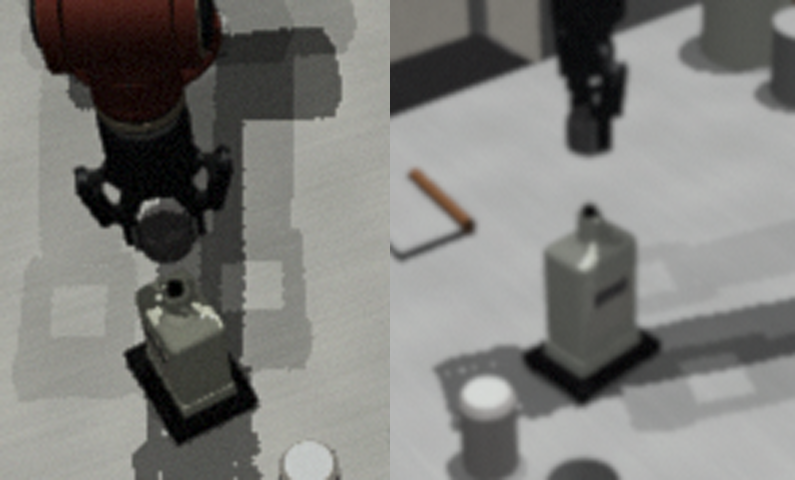

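The cap is held level above the open mouth with about 76 mm of air. The bottle is flush on the plate and the shaker is unmoved; only a shadow has changed near it.

```bash
python3 -c "
from plant import *
print(job_done())"
```

```text
the job is handed in; nothing more can be done
None
```

The job is handed in at about 14.3 s of the 51 s allowed. The bottle is seated on the stand's pegs and the open cap is held level above its mouth. `job_done()` gave no verdict, so the result rests on my own checks.

**What I did**
- I carried the bottle by its cap to the stand and lowered it over both pegs.
- I pressed the cap about 6 mm, with 13–16 N at the wrist, and twisted it 1.22 rad anticlockwise. It lifted off with no sign of the bottle's weight.

**Last checks**
- **Cap:** it is level within 0.002 rad and still, with the gripper opening steady at 0.543. The air gap is about 76 mm, computed from how far the arm rose. The camera crops agree by eye.
- **Bottle:** it looks upright and flush on the plate in both outside views.
- **Bystanders:** the tin and cup regions look the same as at the start. The shaker region changed more in the side view (13 grey levels against about 2). Its outline has not moved, so I put that down to the arm's shadow. I did not measure the scraper, but it was never approached.

**What disagreed**
- **Camera scale:** the wrist camera showed things about 2.6% too small, which would have put the stand about 3 mm off. I corrected this with a second view, and the result agreed with the scene and side cameras.
- **Bottle base:** its lower edge measured 97 mm wide instead of 90. I took this for a rim and did not follow it up, and the bottle went onto the pegs without resistance.

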